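Hold the clear glass cell in the clarity meter's light path

ROBOT

A 6-joint arm with a two-finger parallel gripper is mounted at the origin on the work surface. World frame = base frame: x ahead of the robot, y to its left, z up, the work surface at z = 0. Lengths are in mm, angles in rad, forces in N, time in s.
With the tool pointing down it reaches from about 275 to 750 mm from the base axis. Payload 10.2 kg.
Tool frame: the origin (TCP) lies midway between the tips of the shut fingers; the grasp point (between the pads) lies 19 mm behind it (ctrl.hold_point_z is the distance from the TCP to the grasp point, in mm); z points along the fingers, y is the direction in which the jaws open and shut (so a half turn about z gives the same grasp; the last joint's range is limited). The gripper opens to 85 mm and grips with 20 to 120 N. Pads are 22 mm wide; open, the fingers measure 114 mm over their backs; the gripper's body (76 mm by 85 mm) begins 54 mm behind the grasp point. The pads swing forward as they close: fully open they stand 13 mm farther back than shut.
Start: joints at [-1.386, 0.313, 1.498, -0, 1.331, -0.223], TCP at [208.198, -481.959, 231.294] pointing down, gripper open.
Joint ranges: [-2.94, 2.94], [-0.97, 2.17], [0.19, 2.56], [-1.23, 4.37], [0.02, 3.11], [-2.88, 2.88]. Speed limits (rad/s): [2.39, 2.39, 3.01, 3.14, 3.14, 3.14].

INTERFACE

Orientations are given as a unit quaternion [w, x, y, z].
In Python, from rig import ctrl, capture, get_calibration, ticket, search_frame, outline_of gives the robot as it stands. The module is installed in compiled form; this text tells all that it offers.
- The arm moves only by the tool servo_tool, never from a script. Its argument "motion" is a list of rows, each an object with "dr": the turn, a rotation vector about the tool's x, y, z in units of 10 degrees (1.0 is 10 degrees), a list of three; "delta_pos": the shift along the tool's x, y, z in units of 50 mm (1.0 is 50 mm), a list of three; "hand": the opening, from 0 (shut) to 1 (fully open). In form: [{"dr": [ax, ay, az], "delta_pos": [x, y, z], "hand": hand}, ...]. A call has 1 to 20 rows; each row shifts and turns the pose as measured when the row begins, along the tool's axes as they then stand; what a row does not reach is not made up. A row lasts 1/8 s, in which the tool goes at most 62.5 mm and 10.7 degrees, less where a joint would pass 70% of its speed; a pose out of reach is approached as far as the arm can. A call is refused whole if a number of a shift passes 1 or a number of a turn 1, either way. A call with a gripper value outside its range is refused whole. The fingers move at their own pace and stop on an object; "squeeze" is the grip in N (left out, the last holds). Time passes only in rows, so rows that do not move let the fingers close. It gives the time, the measured TCP pose, the force and the opening at its end, in the units of the state.
- ctrl.sense(): the state, without advancing time (a new reading comes with each control period).
- capture(name): name is "scene" or "side" or "wrist"; returns (picture, depth): 420x560x3 uint8, red, green, blue; 420x560 float32, mm along the optical axis (not along the pixel's ray), 0 where there is no reading.
- get_calibration(name): a dict with "camera_matrix" (3x3 intrinsics, pixels), "T" (4x4, takes a point from camera to world coordinates). Camera axes: x right, y down, z forward; pixel columns grow to the right and rows downward; lengths in mm; the calibration is good to about 2 mm. The wrist camera is an equidistant fisheye: a pixel r from the principal point sees the ray r / f radians off the axis. A picture is of the moment at which its call begins: read the wrist's pose just before it. get_calibration takes no time and is no camera call; for the wrist camera it gives the pose at the moment of the call.
- ticket.finish_job(): hands the job in, once; it reports no verdict.
Trained networks look in the newest picture that a camera, given by its name, has taken for a name from the list of things; names that differ only in an ending like _2 or _b are one class to them, and where a whole thing is asked for, a point or a joint stands for the part that bears it (a point fixed in the world has none). Each returns a list of dicts, best first, with "score" (0 to 1); they miss things now and then, are a little off and sometimes report something else, mostly with a low value. They report only what shows in the picture. A call takes as long as a camera call. They do not tell look-alikes from the thing itself.
- search_frame(camera, label): "bbox" ([left, top, right, bottom] in pixels, round what is visible of it).
- outline_of(camera, label): "pixels" (420x560 bool, what is visible of it) and "bbox" ([left, top, right, bottom] in pixels, round what is visible of it).
The state is a dict: "time_s": time; "joints": joint angles; "dq": joint speeds; "tau": joint torques, N m; "eef_pos": TCP position; "ee_rot": TCP orientation; "force": force on the tool from outside, world axes, zero at the start; "wrist_torque": the same for the moment, N m; "grip_width": opening from 0.0 (shut) to 1.0 (fully open).
Only numpy, scipy, OpenCV 4.12 (cv2) and the standard library are available. Lean on these libraries where they do the work, as an engineer would, in place of code of your own. Each camera call takes 0.05 s, during which the arm holds its last target.

TASK

Check the juice clarity meter with its reference glass: of the three small plates standing in the slotted wooden holder, grip the tall glass cell by its two narrow frosted faces only (never touch its clear windows), slide it straight up out of its slot and keep it upright. Hold it in the open gap of the meter, windows square to the light path, with the middle of the cell centred on the line between the lamp and receiver and about midway between the two, without touching the meter. Finish still holding it there, steady in the air, and leave everything else where it stands.

Things in the scene. Friction and masses are not known exactly. Their poses are not given: they have to be found in the camera images.
- tall_cell_center (a point): centre of the tall glass cell, a loose upright plate 40 mm wide (own x), 12 mm thick (own y), 84 mm tall (own z), about 100 g. Its narrow faces at own x = +-20 mm are frosted (whitish edge strips 6 mm wide, full height): touch only these. The broad +-y faces are clear windows. It starts loosely in a slot of the holder, the lowest 25 mm in the slot, 59 mm standing out
- tall_cell: the same tall glass cell as a whole, origin at the centre of its underside (42 mm below the centre), same axes
- tall_cell_window: the clear glass window of the tall cell, 28 mm wide (x) and 11 mm thick (y) by 84 mm tall, between the frosted strips; fixed to the cell, same origin and axes as tall_cell. Fingers must not touch it
- rack: fixed light wood slotted holder, 94 mm (own x) by 170 mm (own y) by 35 mm high, origin at the centre of its underside, on the tray. Three slots open upward at own y = -55, 0, +55 mm, each 43 mm (x) by 15 mm (y), 25 mm deep; the plates' widths lie along the holder's x. Which plate is in which slot varies, and whether the holder is left and the meter right or the reverse
- meter: fixed grey clarity meter on the tray, origin at the centre of its underside: base 100 mm (own x) by 230 mm (own y), 22 mm high; two posts at own y = +-80 mm carry black round heads 38 mm across (43 at the lamp's fins), lying along own y, facing each other over an open gap of 84 mm. The longer, finned head at -y is the lamp, that at +y the receiver. Tops of the heads: 137 mm above its underside
- beam_mid (a point): middle of the meter's light path: on the line between the lamp and receiver (own y axis, level), midway between the two heads, 115 mm above the meter's underside; own axes as the meter's, z up
- short_cell_center (a point): centre of a short glass cell, like the tall one but 56 mm tall, in another slot; not wanted, leave it there
- tile: white ceramic tile 40 mm (x) by 12 mm (y) by 56 mm tall, in the third slot, origin at the centre of its underside; leave it there
- squeezer: hinged cast aluminium citrus squeezer lying along its own x, about 210 mm long, 68 mm wide and 45 mm high; origin under its middle; a bystander
- reamer: ribbed white ceramic reamer, dish 120 mm across, cone 56 mm high, stub handle to own +x; origin under its centre; a bystander
- pitcher: clear glass pitcher, 108 mm across, 165 mm tall, handle to own +x reaching 91 mm; origin under its centre; a bystander
- canister: small steel canister, 72 mm across, 83 mm tall, with a wire clip latch; origin under its centre; a bystander
- spoon: bamboo spoon, 220 mm long along own x, lying on the tray; a bystander
- lemon_half: half lemon, cut face down, 62 mm across, 36 mm high, origin under its centre; a bystander, between the holder and the meter
- tray: fixed wooden tray under all of these, 480 mm (x) by 940 mm (y), floor 8 mm above the counter, rim 22 mm high; origin at the centre of its underside
Not all that is in view belongs to the job. What is shaped like the tall_cell but black or yellow is not meant.

How it is judged (in metres and radians):
On the way:
1. the tall cell, gripped in the fingers and upright, has been slid up until its foot is clear of the holder's top (z of tall_cell_center in the frame of rack above 0.08 m and contact force between the fingers and tall_cell above 1 N and angle between tall_cell_center's own z axis and vertical below 0.2 rad), for 0.2 s.
At the end, for the whole second after the job is handed in: The tall cell is held in the fingers, upright within 0.17 rad, its centre within 10 mm sideways and 12 mm in height of the lamp-receiver line and within 18 mm of midway between the heads, its windows square to the line within 0.2 rad, still (under 0.03 m/s), and touching neither meter nor holder (x of tall_cell_center in the frame of beam_mid between -0.01 and 0.01 m and z of tall_cell_center in the frame of beam_mid between -0.012 and 0.012 m and y of tall_cell_center in the frame of beam_mid between -0.018 and 0.018 m and angle between the y axis of tall_cell_center and the y axis of beam_mid, either way round below 0.2 rad and angle between tall_cell_center's own z axis and vertical below 0.17 rad and contact force between the fingers and tall_cell above 1 N and contact force between tall_cell and meter below 0.2 N and contact force between tall_cell and rack below 0.2 N and linear speed of tall_cell below 0.03 m/s); the arm keeps its last pose, push and grip.
It fails at once if a finger touches a clear window of the tall cell (over 0.5 N) (contact force between the fingers and tall_cell_window above 0.5 N).
It fails at once if the tall cell is tipped more than 0.45 rad (angle between tall_cell_center's own z axis and vertical above 0.45 rad).
It fails at once if the cell or the robot touches the meter (over 2 N) (contact force between any of tall_cell, the fingers, the arm and meter above 2 N).
It fails at once if a plate left in the holder is moved more than 20 mm (distance of any of short_cell_center, tile from where it was at the start of the episode above 0.02 m).
It fails at once if another thing on the tray is moved more than 30 mm (distance of any of squeezer, reamer, pitcher, canister, spoon, lemon_half from where it was at the start of the episode above 0.03 m).
It also fails if it takes over 48 s, if anything falls off the work surface, if the arm or the gripper's body presses on something with over 40 N, if the wrist force passes 120 N, or if a joint passes its speed limit or range.

## Working session

There is one attempt and no reset: what is moved stays moved. The work goes in short steps, Python scripts to look and compute and a tool call to move; the robot and the scene stay as the last step left them, time stands still between calls to the robot, and variables do not carry over. Pictures are saved under pics/ and viewed, and the job is handed in when it is done.

Besides the shell and the picture viewer there is one more tool, called after "Request:" by a JSON object that holds its "name" and its "arguments", one argument or row to a line. servo_tool: Moves the arm, as the interface text tells. Its arguments: {"type":"object","properties":{"motion":{"type":"array"},"squeeze":{"type":"number"}},"required":["motion"]}

```bash
mkdir -p pics; ls; python3 - <<'E'
from rig import *
import cv2,numpy as np
s=ctrl.sense();print({k:s[k] for k in('time_s','eef_pos','ee_rot','grip_width')},ctrl.hold_point_z)
for n in('scene','side','wrist'):
    p,d=capture(n);cv2.imwrite(f'pics/{n}0.png',p[:,:,::-1]);np.save(f'pics/{n}0.npy',d)
    c=get_calibration(n);print(n,np.round(c['camera_matrix'],1).tolist(),np.round(c['T'],3).tolist())
E
```

```text
pics
{'time_s': 0.0, 'eef_pos': array([ 208.13653382, -481.67632385,  230.71206708]), 'ee_rot': array([-6.91563574e-04,  9.79289839e-01,  2.02462176e-01,  5.03237220e-06]), 'grip_width': 0.9972786672656038} 18.700000000000003
scene [[453.4, 0.0, 279.1], [0.0, 453.4, 209.7], [0.0, 0.0, 1.0]] [[-0.537, 0.557, -0.634, 1134.553], [0.844, 0.354, -0.404, 463.375], [-0.0, -0.751, -0.66, 747.3], [0.0, 0.0, 0.0, 1.0]]
side [[499.2, 0.0, 279.1], [0.0, 499.2, 209.5], [0.0, 0.0, 1.0]] [[-0.931, -0.191, 0.311, 145.57], [-0.365, 0.507, -0.781, 978.472], [-0.009, -0.84, -0.542, 724.319], [0.0, 0.0, 0.0, 1.0]]
wrist [[325.2, 0.0, 282.0], [0.0, 325.2, 203.1], [0.0, 0.0, 1.0]] [[0.397, -0.881, -0.258, 274.308], [-0.918, -0.381, -0.111, -454.266], [-0.0, 0.281, -0.96, 373.472], [0.0, 0.0, 0.0, 1.0]]
```

View pics/scene0.png

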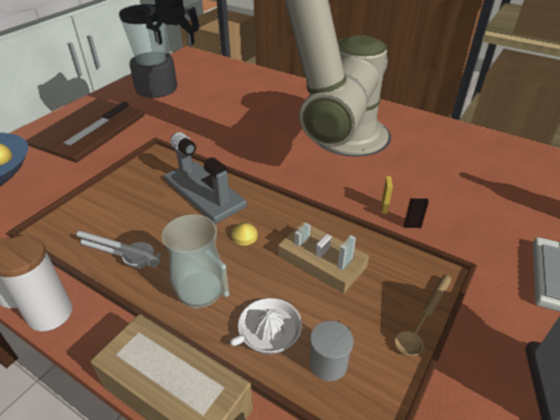

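View pics/side0.png

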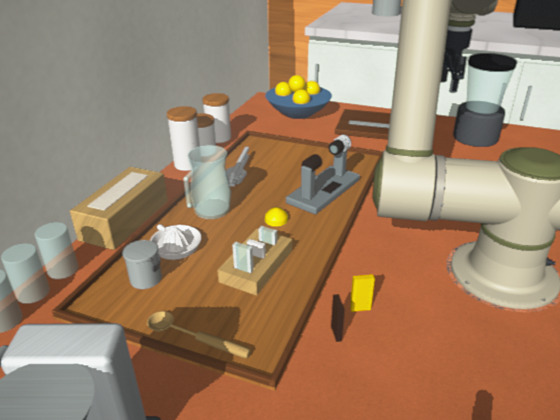

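View pics/wrist0.png

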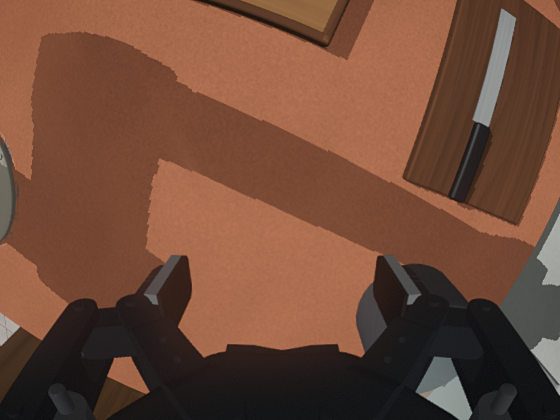

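The scene view shows the holder plates at (302,235), (323,243) and (346,250), and the meter at (205,175). In the side view the plates are at (242,257), (255,247) and (267,236). Candidates for the tall cell are the glass at scene (346,250), the glass at (302,235), the white tile at (323,243), the yellow plate at (388,195) and the black plate at (416,213). The clear, tallest one at (346,250) fits the description, so I'll check it in a crop.

```bash
cat > h.py <<'E'
from rig import *
import cv2,numpy as np
def cloud(n,d,mask=None):
    c=get_calibration(n);K=c['camera_matrix'];T=c['T']
    v,u=np.nonzero((d>0) if mask is None else ((d>0)&mask))
    z=d[v,u];P=np.stack([(u-K[0,2])/K[0,0]*z,(v-K[1,2])/K[1,1]*z,z,np.ones_like(z)])
    return (T@P)[:3].T,u,v
def proj(n,P):
    c=get_calibration(n);K=c['camera_matrix'];q=np.linalg.inv(c['T'])@np.r_[P,1]
    return K[:2,:2]@(q[:2]/q[2])+K[:2,2]
E
python3 - <<'E'
from h import *
ims=[]
for n in('scene','side'):
    p,d=capture(n)
    x0,y0,x1,y1=(270,215,380,297) if n=='scene' else (205,215,315,297)
    ims.append(cv2.resize(p[y0:y1,x0:x1,::-1],(790,590//2*2//2),interpolation=cv2.INTER_CUBIC))
    for l in('tall_cell','tall_cell_window','short_cell_center','tile','rack','meter','lemon_half'):
        r=outline_of(n,l)
        for e in r[:3]:
            P,u,v=cloud(n,d,e['pixels'])
            print(n,l,round(e['score'],2),np.round(e['bbox']),e['pixels'].sum(),np.round(np.median(P,0)) if len(P) else '',np.round(np.percentile(P,[2,98],axis=0)).tolist() if len(P) else '')
            np.save(f'pics/m_{n}_{l}.npy',r[0]['pixels'])
cv2.imwrite('pics/crop1.png',np.vstack(ims))
E
```

```text
scene tall_cell 0.86 [341. 236. 356. 268.] 374 [529. 241.  82.] [[477.0, 226.0, 42.0], [544.0, 244.0, 104.0]]
scene tall_cell 0.73 [402. 197. 430. 228.] 565 [301. 309.  48.] [[288.0, 289.0, 3.0], [312.0, 327.0, 86.0]]
scene tall_cell 0.58 [381. 176. 392. 211.] 239 [284. 229.  58.] [[256.0, 212.0, 7.0], [291.0, 237.0, 86.0]]
scene tall_cell_window 0.8 [406. 198. 426. 229.] 354 [300. 311.  49.] [[291.0, 299.0, 5.0], [308.0, 322.0, 86.0]]
scene tall_cell_window 0.63 [341. 239. 354. 263.] 190 [522. 241.  86.] [[465.0, 205.0, 32.0], [537.0, 243.0, 104.0]]
scene tall_cell_window 0.43 [383. 178. 391. 207.] 97 [270. 221.  66.] [[256.0, 212.0, 7.0], [285.0, 231.0, 87.0]]
scene short_cell_center 0.48 [295. 224. 312. 248.] 228 [518. 131.  65.] [[494.0, 120.0, 40.0], [534.0, 135.0, 76.0]]
scene tile 0.53 [317. 234. 332. 257.] 209 [524. 186.  65.] [[501.0, 177.0, 41.0], [539.0, 189.0, 77.0]]
scene rack 0.75 [280. 226. 369. 294.] 2637 [546. 197.  43.] [[474.0, 100.0, 11.0], [572.0, 269.0, 46.0]]
scene rack 0.16 [232. 225. 260. 246.] 477 [557.   3.  29.] [[529.0, -26.0, 10.0], [574.0, 22.0, 43.0]]

[... 940 characters left out ...]
[512. 132.  62.] [[493.0, 122.0, 40.0], [534.0, 136.0, 75.0]]
side short_cell_center 0.17 [217. 229. 294. 296.] 2034 [494. 228.  41.] [[465.0, 104.0, 8.0], [568.0, 270.0, 45.0]]
side tile 0.8 [246. 240. 266. 260.] 258 [512. 187.  62.] [[498.0, 138.0, 40.0], [537.0, 193.0, 74.0]]
side rack 0.68 [216. 231. 293. 293.] 2043 [495. 230.  41.] [[465.0, 105.0, 8.0], [569.0, 270.0, 45.0]]
side meter 0.92 [287. 137. 358. 213.] 2717 [ 469. -155.   31.] [[408.0, -276.0, 14.0], [535.0, -68.0, 141.0]]
side meter 0.7 [266. 204. 291. 227.] 394 [541.   7.  26.] [[517.0, -64.0, 7.0], [579.0, 23.0, 42.0]]
side lemon_half 0.71 [267. 205. 290. 228.] 367 [539.   7.  26.] [[517.0, -19.0, 9.0], [572.0, 23.0, 43.0]]
```

View pics/crop1.png

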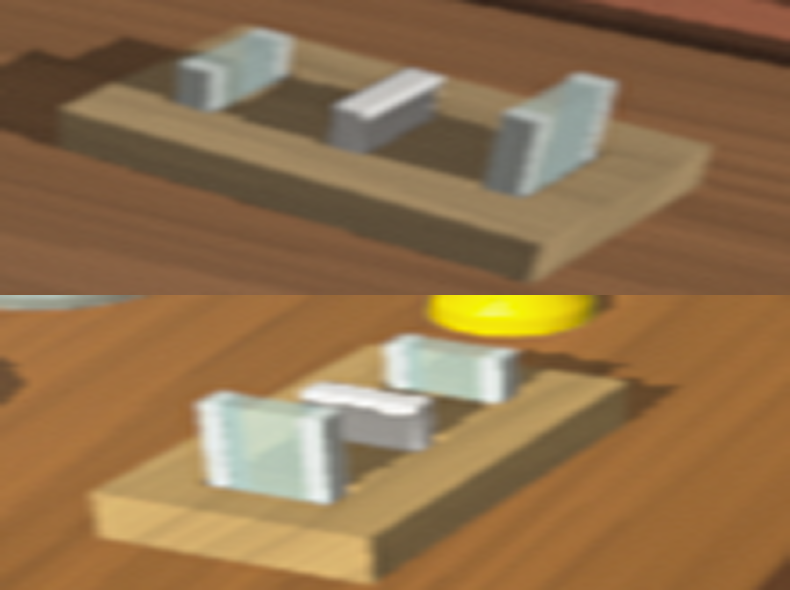

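The crop confirms the tall cell: a glass plate with two frosted edges, with its top at z≈103 and centre near (523,241). The short cell tops out at 76, and the tile is opaque. Next I'll fit the rack, cell and meter poses.

```bash
python3 - <<'E'
from h import *
from scipy.optimize import minimize
C={}
for n in('scene','side'):
    d=np.load(f'pics/{n}0.npy')
    for l in('rack','meter'):
        m=np.load(f'pics/m_{n}_{l}.npy');C[n,l]=cloud(n,d,cv2.dilate(m.astype(np.uint8),np.ones((5,5)))>0)[0]
    P=cloud(n,d)[0];C[n,'all']=P
    s=P[(abs(P[:,0]-520)<40)&(abs(P[:,1]-240)<25)&(P[:,2]>50)&(P[:,2]<112)]
    t=s[s[:,2]>96]
    for nm,q in(('cell>50',s),('top',t)):
        print(n,nm,len(q),[np.round(x,1) for x in cv2.minAreaRect(q[:,:2].astype(np.float32))] if len(q)>3 else '',q.mean(0).round(1) if len(q) else '',np.round(np.percentile(q,[3,97],axis=0),1).tolist() if len(q) else '')
    for l,z0,z1 in(('rack',39,47),('meter',26,34)):
        q=C[n,l];q=q[(q[:,2]>z0)&(q[:,2]<z1)]
        r=cv2.minAreaRect(q[:,:2].astype(np.float32));print(n,l,len(q),[np.round(x,1) for x in r])
    q=C[n,'meter']
    q=q[q[:,2]>100];print(n,'heads',len(q),[np.round(x,1) for x in cv2.minAreaRect(q[:,:2].astype(np.float32))],q[:,2].max())
    # z by plane
    q=C[n,'rack'];q=q[(q[:,2]>35)&(q[:,2]<50)];print('rack top z',np.median(q[:,2]))
    q=C[n,'meter'];q=q[(q[:,2]>25)&(q[:,2]<35)];print('base top z',np.median(q[:,2]))
# rectangle fit, both cams: trimmed count inside
def fit(l,z0,z1,L,W,x0):
    for sel in(('scene',),('side',),('scene','side')):
        q=np.vstack([C[n,l] for n in sel]);q=q[(q[:,2]>z0)&(q[:,2]<z1)][:,:2]
        def f(p):
            c,s=np.cos(p[2]),np.sin(p[2]);a=(q-p[:2])@np.array([[c,-s],[s,c]])
            o=np.maximum(abs(a)-np.array([L,W])/2,0).sum(1);return np.minimum(o,8).mean()+1e-4*((np.array(p[:2])-x0[:2])**2).sum()*0
        b=min((minimize(f,[x0[0]+dx,x0[1]+dy,x0[2]],method='Nelder-Mead',options=dict(initial_simplex=None,maxiter=2000)) for dx in(-6,0,6) for dy in(-6,0,6)),key=lambda r:r.fun)
        print('fit',l,sel,b.x.round(3),b.fun.round(3))
fit('rack',39,47,94,170,[520,186,0.03]);fit('meter',26,34,100,230,[475,-180,-0.3])
E
```

```text
scene cell>50 341 [array([523.6, 236.9]), array([13.5, 44. ]), np.float64(84.8)] [528.9 238.6  83.2] [[504.7, 229.5, 51.7], [544.2, 244.3, 104.2]]
scene top 119 [array([522.9, 236.8]), array([12.8, 42.8]), np.float64(84.0)] [525.5 237.2 101.8] [[504.1, 229.5, 96.9], [543.8, 243.7, 104.6]]
scene rack 1971 [array([517.6, 182.1]), array([171.9,  99.3]), np.float64(84.5)]
scene meter 1702 [array([ 474.4, -184.9]), array([234.5, 100.5]), np.float64(73.9)]
scene heads 888 [array([ 535.9, -105.2]), array([397.9, 100.6]), np.float64(53.5)] 174.90301635807384
rack top z 43.516067134175955
base top z 30.55847573113965
side cell>50 437 [array([523.9, 237.5]), array([16.5, 42.9]), np.float64(85.0)] [521.9 240.4  79.9] [[503.5, 232.0, 52.5], [543.3, 244.7, 102.7]]
side top 110 [array([523.9, 236.6]), array([15. , 42.7]), np.float64(85.2)] [523.2 238.2 100.5] [[503.5, 230.8, 96.4], [542.9, 244.0, 103.3]]
side rack 1292 [array([518.4, 182.8]), array([174.1,  96.8]), np.float64(84.4)]
side meter 1190 [array([ 474. , -182.6]), array([236.2, 102. ]), np.float64(74.4)]
side heads 658 [array([ 472. , -189.9]), array([203.8,  41.5]), np.float64(72.9)] 145.26774041463125
rack top z 42.42203580058788
base top z 29.487260510754083
fit rack ('scene',) [ 5.18425e+02  1.82206e+02 -9.70000e-02] 0.024
fit rack ('side',) [ 5.18276e+02  1.83264e+02 -9.40000e-02] 0.027
fit rack ('scene', 'side') [ 5.18367e+02  1.82734e+02 -9.50000e-02] 0.027
fit meter ('scene',) [ 4.74372e+02 -1.83891e+02 -2.82000e-01] 0.004
fit meter ('side',) [ 4.73330e+02 -1.82129e+02 -2.78000e-01] 0.012
fit meter ('scene', 'side') [ 4.74164e+02 -1.82984e+02 -2.78000e-01] 0.009
```

Request:
{"name": "servo_tool", "arguments": {
  "motion": [
    {"dr":[0,0,-0.77],"delta_pos":[0,0,-0.1],"hand":1},
    {"dr":[0,0,-0.77],"delta_pos":[0,0,-0.1],"hand":1},
    {"dr":[0,0,-0.77],"delta_pos":[0,0,-0.1],"hand":1},
    {"dr":[0,0,-0.77],"delta_pos":[0,0,-0.1],"hand":1},
    {"dr":[0,0,-0.77],"delta_pos":[0,0,0],"hand":1},
    {"dr":[0,0,-0.77],"delta_pos":[0,0,0],"hand":1},
    {"dr":[0,0,-0.77],"delta_pos":[0,0,0],"hand":1},
    {"dr":[0,0,-0.77],"delta_pos":[0,0,0],"hand":1},
    {"dr":[0,0,0],"delta_pos":[0,0,0],"hand":1}
  ],
  "squeeze": 40
}}

```text
time_s: 2.08
eef_pos: [208.2, -481.9, 252.0]
ee_rot: [-0.0, 0.726, 0.688, 0.0]
force: [-0.2, 0.3, -0.1]
grip_width: 1.002
```

```bash
cat >> h.py <<'E'
from scipy.spatial.transform import Rotation as Rn
def st(target=None,yaw=None):
    s=ctrl.sense();w,x,y,z=s['ee_rot'];R=Rn.from_quat([x,y,z,w]).as_matrix()
    print('t',round(s['time_s'],2),'pos',s['eef_pos'].round(1),'yaw y',round(np.degrees(np.arctan2(R[1,1],R[0,1])),2),'zax',R[:,2].round(3),'F',s['force'].round(1),'g',round(s['grip_width'],3),'q',s['joints'].round(2))
    if target is not None: print('tool shift mm',(R.T@(np.array(target)-s['eef_pos'])).round(1))
    if yaw is not None: print('rot tool (10deg)',(Rn.from_matrix(R.T@np.array([[-np.sin(yaw),np.cos(yaw),0],[np.cos(yaw),np.sin(yaw),0],[0,0,-1]]))).as_rotvec(degrees=True)/10)
    return s,R
E
python3 -c "
from h import *
st([523.6,237.5,240],-0.095)"
```

```text
t 2.08 pos [ 208.2 -481.9  252. ] yaw y -3.09 zax [-0.  0. -1.] F [-0.2  0.3 -0.1] g 1.002 q [-1.39  0.3   1.46  0.    1.38 -1.33]
tool shift mm [735.4 276.1  12. ]
rot tool (10deg) [-3.45880965e-05 -1.74465117e-04  2.34964377e-01]
```

Request:
{"name": "servo_tool", "arguments": {
  "motion": [
    {"dr":[0,0,0.23],"delta_pos":[0.8,0.3,0],"hand":1},
    {"dr":[0,0,0],"delta_pos":[0.8,0.3,0],"hand":1},
    {"dr":[0,0,0],"delta_pos":[0.8,0.3,0],"hand":1},
    {"dr":[0,0,0],"delta_pos":[0.8,0.3,0],"hand":1},
    {"dr":[0,0,0],"delta_pos":[0.8,0.3,0],"hand":1},
    {"dr":[0,0,0],"delta_pos":[0.8,0.3,0],"hand":1},
    {"dr":[0,0,0],"delta_pos":[0.8,0.3,0],"hand":1},
    {"dr":[0,0,0],"delta_pos":[0.8,0.3,0],"hand":1},
    {"dr":[0,0,0],"delta_pos":[0.8,0.3,0],"hand":1},
    {"dr":[0,0,0],"delta_pos":[0.8,0.3,0],"hand":1},
    {"dr":[0,0,0],"delta_pos":[0.8,0.3,0],"hand":1},
    {"dr":[0,0,0],"delta_pos":[0.8,0.3,0],"hand":1},
    {"dr":[0,0,0],"delta_pos":[0.8,0.3,0],"hand":1},
    {"dr":[0,0,0],"delta_pos":[0.8,0.3,0],"hand":1},
    {"dr":[0,0,0],"delta_pos":[0.8,0.3,0],"hand":1},
    {"dr":[0,0,0],"delta_pos":[0.8,0.3,0],"hand":1},
    {"dr":[0,0,0],"delta_pos":[0.8,0.3,0],"hand":1},
    {"dr":[0,0,0],"delta_pos":[0.8,0.3,0],"hand":1},
    {"dr":[0,0,0],"delta_pos":[0,0,0],"hand":1}
  ]
}}

```text
time_s: 4.45
eef_pos: [574.6, 222.1, 252.0]
ee_rot: [0.003, 0.762, 0.648, 0.001]
force: [0.2, -0.2, -0.8]
grip_width: 1.0
```

```bash
python3 -c "
from h import *
st([523.6,237.5,180],-0.095)
c=get_calibration('wrist');print(c['T'].round(3))
p,d=capture('wrist');cv2.imwrite('pics/wrist1.png',p[:,:,::-1])"
```

```text
t 4.45 pos [574.6 222.1 252. ] yaw y -9.23 zax [ 0.005 -0.003 -1.   ] F [ 0.2 -0.2 -0.8] g 1.0 q [ 0.18  0.51  1.16 -0.    1.47  0.34]
tool shift mm [  7.1 -53.2  71.8]
rot tool (10deg) [ 0.02828229  0.01326121 -0.37915488]
[[ 9.87000e-01 -1.55000e-01 -4.00000e-02  5.86001e+02]
 [-1.60000e-01 -9.46000e-01 -2.80000e-01  2.92348e+02]
 [ 5.00000e-03  2.83000e-01 -9.59000e-01  3.94454e+02]
 [ 0.00000e+00  0.00000e+00  0.00000e+00  1.00000e+00]]
```

View pics/wrist1.png

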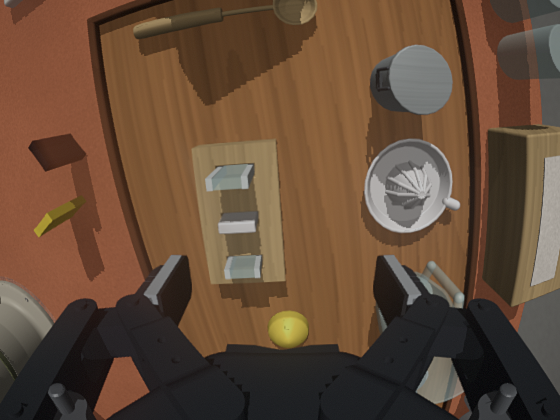

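The wrist view shows the rack, with the tall cell at (230,177), the tile at (238,223) and the short cell at (243,267). I'll correct the yaw, centre over the cell and descend partway.

Request:
{"name": "servo_tool", "arguments": {
  "motion": [
    {"dr":[0,0,-0.38],"delta_pos":[0.1,-0.5,0.3],"hand":1},
    {"dr":[0,0,0],"delta_pos":[0,-0.5,0.3],"hand":1},
    {"dr":[0,0,0],"delta_pos":[0,0,0.3],"hand":1},
    {"dr":[0,0,0],"delta_pos":[0,0,0],"hand":1}
  ]
}}

```text
time_s: 5.0
eef_pos: [524.7, 229.2, 206.4]
ee_rot: [0.003, 0.743, 0.67, 0.001]
force: [0.0, -0.7, 0.2]
grip_width: 1.0
```

```bash
cat >> h.py <<'E'
def wcloud(d,c):
    K=c['camera_matrix'];T=c['T'];v,u=np.nonzero(d>0);z=d[v,u]
    x=(u-K[0,2]);y=(v-K[1,2]);r=np.hypot(x,y)+1e-9;th=r/K[0,0];t=np.tan(th)
    ok=th<1.3
    P=np.stack([x/r*t*z,y/r*t*z,z,np.ones_like(z)])[:,ok]
    return (T@P)[:3].T,u[ok],v[ok]
E
python3 -c "
from h import *
st([523.6,237.5,180],-0.095)
c=get_calibration('wrist')
p,d=capture('wrist');cv2.imwrite('pics/wrist2.png',p[:,:,::-1])
P,u,v=wcloud(d,c)
for nm,m in (('top',(abs(P[:,0]-523)<35)&(abs(P[:,1]-238)<22)&(P[:,2]>92)&(P[:,2]<112)),('rack',(abs(P[:,0]-518)<65)&(abs(P[:,1]-183)<105)&(P[:,2]>36)&(P[:,2]<49))):
    q=P[m];print(nm,len(q),q.mean(0),[np.round(x,1) for x in cv2.minAreaRect(q[:,:2].astype(np.float32))])
    print(u[m].min(),u[m].max(),v[m].min(),v[m].max(),np.percentile(q,[3,97],axis=0).round(1))
"
```

```text
t 5.0 pos [524.7 229.2 206.4] yaw y -5.9 zax [ 0.006 -0.004 -1.   ] F [ 0.  -0.7  0.2] g 1.0 q [ 0.21  0.43  1.39 -0.01  1.31  0.31]
tool shift mm [ 8.2 -2.1 26.3]
rot tool (10deg) [ 0.03582039  0.01836411 -0.04575835]
top 855 [525.37387101 235.25236503 101.25165377] [array([525.3, 234.3]), array([12.6, 39. ]), np.float64(84.5)]
256 305 184 202 [[507.1 228.5  93.4]
 [543.8 241.3 103.3]]
rack 11159 [521.14109625 190.6693854   43.04857954] [array([520.1, 179.7]), array([171.4,  94.7]), np.float64(84.5)]
231 330 146 302 [[474.5 103.5  41.6]
 [567.2 262.1  44.5]]
```

View pics/wrist2.png

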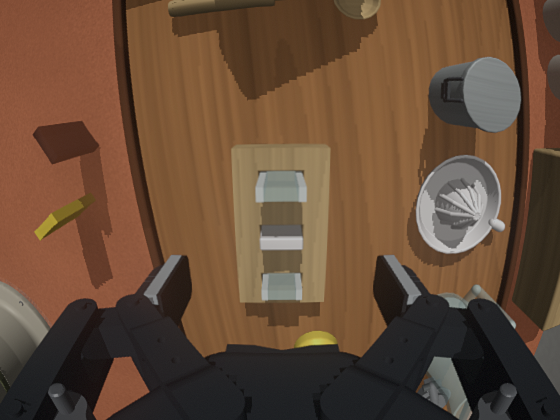

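Request:
{"name": "servo_tool", "arguments": {
  "motion": [
    {"dr":[0.03,0.02,-0.04],"delta_pos":[0.14,0,0.2],"hand":1},
    {"dr":[0,0,0],"delta_pos":[0,0,0.4],"hand":1},
    {"dr":[0,0,0],"delta_pos":[0,0,0.4],"hand":1},
    {"dr":[0,0,0],"delta_pos":[0,0,0.4],"hand":1},
    {"dr":[0,0,0],"delta_pos":[0,0,0],"hand":1},
    {"dr":[0,0,0],"delta_pos":[0,0,0],"hand":1}
  ]
}}

```text
time_s: 5.8
eef_pos: [529.6, 237.3, 135.4]
ee_rot: [0.001, 0.741, 0.672, 0.003]
force: [-0.6, 0.0, 0.3]
grip_width: 1.004
```

```bash
python3 -c "
from h import *
st([524.4,236.3,60],-0.095)
c=get_calibration('wrist')
p,d=capture('wrist');cv2.imwrite('pics/wrist3.png',p[:,:,::-1])
P,u,v=wcloud(d,c)
m=(abs(P[:,0]-523)<35)&(abs(P[:,1]-238)<22)&(P[:,2]>92)&(P[:,2]<112)
q=P[m];print(len(q),[np.round(x,1) for x in cv2.minAreaRect(q[:,:2].astype(np.float32))],u[m].min(),u[m].max(),v[m].min(),v[m].max())
"
```

```text
t 5.8 pos [529.6 237.3 135.4] yaw y -5.59 zax [ 0.006  0.002 -1.   ] F [-0.6  0.   0.3] g 1.004 q [0.22 0.52 1.46 0.   1.16 0.32]
tool shift mm [-1.8 -5.5 75.4]
rot tool (10deg) [ 0.03079235 -0.01680442 -0.01418815]
1556 [array([525.3, 235. ]), array([12.5, 39.6]), np.float64(84.3)] 240 307 224 248
```

View pics/wrist3.png

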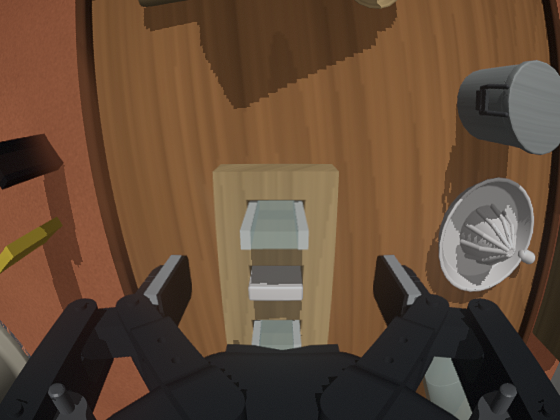

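The cell's top is at columns 240–307, centre about 274, while the pad midline is about 282. That agrees with the computed −5 mm shift in tool y.

Request:
{"name": "servo_tool", "arguments": {
  "motion": [
    {"dr":[0.03,-0.02,-0.01],"delta_pos":[-0.04,-0.11,0],"hand":1},
    {"dr":[0,0,0],"delta_pos":[0,0,0],"hand":1},
    {"dr":[0,0,0],"delta_pos":[0,0,0.3],"hand":1},
    {"dr":[0,0,0],"delta_pos":[0,0,0.3],"hand":1},
    {"dr":[0,0,0],"delta_pos":[0,0,0.3],"hand":1},
    {"dr":[0,0,0],"delta_pos":[0,0,0.3],"hand":1},
    {"dr":[0,0,0],"delta_pos":[0,0,0.2],"hand":1},
    {"dr":[0,0,0],"delta_pos":[0,0,0],"hand":1}
  ]
}}

```text
time_s: 6.85
eef_pos: [523.4, 235.7, 60.3]
ee_rot: [0.0, 0.74, 0.672, -0.001]
force: [-1.0, 0.0, -0.2]
grip_width: 1.0
```

```bash
python3 -c "
from h import *
st([524.4,236.3,60],-0.095)
p,d=capture('wrist');cv2.imwrite('pics/wrist4.png',p[:,:,::-1])
"
```

```text
t 6.85 pos [523.4 235.7  60.3] yaw y -5.49 zax [-0.001 -0.001 -1.   ] F [-1.   0.  -0.2] g 1.0 q [ 0.22  0.6   1.54 -0.    1.    0.32]
tool shift mm [0.7 1.  0.3]
rot tool (10deg) [-0.00383041  0.00487979 -0.00431231]
```

View pics/wrist4.png

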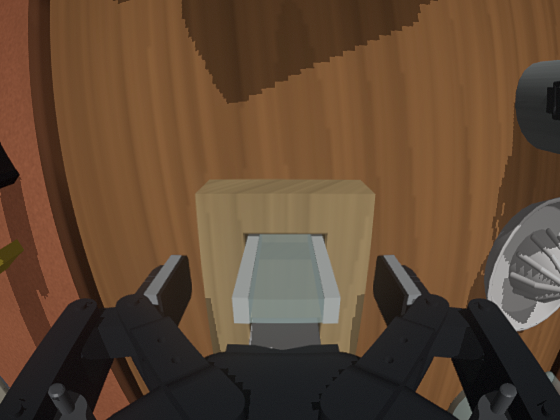

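The cell stands centred between the pads, with its frosted strips at columns 243 and 328 facing them. Closing now.

Request:
{"name": "servo_tool", "arguments": {
  "motion": [
    {"dr":[0,0,0],"delta_pos":[0,0,0],"hand":0.6},
    {"dr":[0,0,0],"delta_pos":[0,0,0],"hand":0.5},
    {"dr":[0,0,0],"delta_pos":[0,0,0],"hand":0.4},
    {"dr":[0,0,0],"delta_pos":[0,0,0],"hand":0.3},
    {"dr":[0,0,0],"delta_pos":[0,0,0],"hand":0.3},
    {"dr":[0,0,0],"delta_pos":[0,0,0],"hand":0.3}
  ],
  "squeeze": 40
}}

```text
time_s: 7.65
eef_pos: [524.3, 235.9, 62.3]
ee_rot: [0.001, 0.74, 0.672, 0.001]
force: [-0.1, 0.9, -1.2]
grip_width: 0.461
```

```bash
python3 -c "
from h import *
st([524.4,236.3,60],-0.095)
p,d=capture('wrist');cv2.imwrite('pics/wrist5.png',p[:,:,::-1])
"
```

```text
t 7.65 pos [524.3 235.9  62.3] yaw y -5.48 zax [ 0.002 -0.    -1.   ] F [-0.1  0.9 -1.2] g 0.461 q [ 0.22  0.6   1.54 -0.    1.    0.32]
tool shift mm [0.4 0.1 2.3]
rot tool (10deg) [ 0.01424543 -0.00111145 -0.00404518]
```

View pics/wrist5.png

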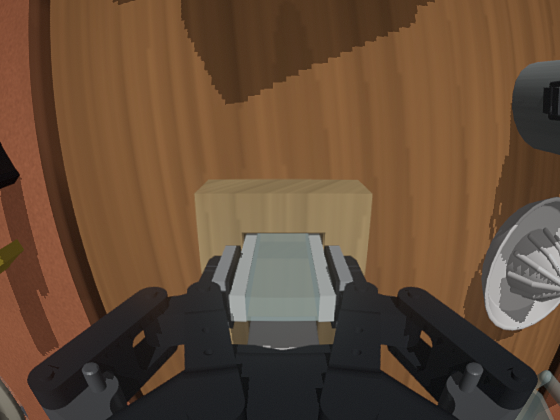

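It's gripped on the frosted edges only, with the opening at about 39 mm. Lifting straight up.

Request:
{"name": "servo_tool", "arguments": {
  "motion": [
    {"dr":[0,0,0],"delta_pos":[0,0,-0.2],"hand":0.3},
    {"dr":[0,0,0],"delta_pos":[0,0,-0.2],"hand":0.3},
    {"dr":[0,0,0],"delta_pos":[0,0,-0.2],"hand":0.3},
    {"dr":[0,0,0],"delta_pos":[0,0,-0.3],"hand":0.3},
    {"dr":[0,0,0],"delta_pos":[0,0,-0.3],"hand":0.3},
    {"dr":[0,0,0],"delta_pos":[0,0,-0.4],"hand":0.3},
    {"dr":[0,0,0],"delta_pos":[0,0,-0.5],"hand":0.3},
    {"dr":[0,0,0],"delta_pos":[0,0,-0.5],"hand":0.3},
    {"dr":[0,0,0],"delta_pos":[0,0,-0.5],"hand":0.3},
    {"dr":[0,0,0],"delta_pos":[0,0,-0.4],"hand":0.3},
    {"dr":[0,0,0],"delta_pos":[0,0,0],"hand":0.3},
    {"dr":[0,0,0],"delta_pos":[0,0,0],"hand":0.3}
  ]
}}

```text
time_s: 9.2
eef_pos: [523.3, 235.8, 250.8]
ee_rot: [0.002, 0.74, 0.672, 0.003]
force: [0.2, 0.2, -1.8]
grip_width: 0.464
```

```bash
python3 -c "
from h import *
s,R=st([474,-183,240],-0.278)
c=get_calibration('wrist')
p,d=capture('wrist');a=p[:,:,::-1]
P,u,v=wcloud(d,c);L=(P-s['eef_pos'])@R
m=(abs(L[:,0])<14)&(abs(L[:,1])<19)&(L[:,2]<-30)&(L[:,2]>-55)
q=L[m];print('cell top in tool',len(q),np.percentile(q,[3,50,97],axis=0).round(1))
p,d=capture('scene');print([ (l,len(search_frame('scene',l))) for l in ('tall_cell',)])
ims=[a,p[:,:,::-1]]
q,d=capture('side')
cv2.imwrite('pics/lift.png',cv2.resize(np.hstack([p,q])[:,:,::-1],(800,300),interpolation=cv2.INTER_AREA));cv2.imwrite('pics/wrist6.png',a)
"
```

```text
t 9.2 pos [523.3 235.8 250.8] yaw y -5.48 zax [ 0.007  0.001 -1.   ] F [ 0.2  0.2 -1.8] g 0.464 q [ 0.22  0.41  1.32 -0.    1.41  0.32]
tool shift mm [-421.6   -9.1   10.1]
rot tool (10deg) [ 0.03769665 -0.01259385  1.04470199]
cell top in tool 3704 [[ -6.3 -18.1 -40.7]
 [  2.1  -0.1 -39.5]
 [  5.1  17.9 -30.9]]
[('tall_cell', 3)]
```

View pics/lift.png

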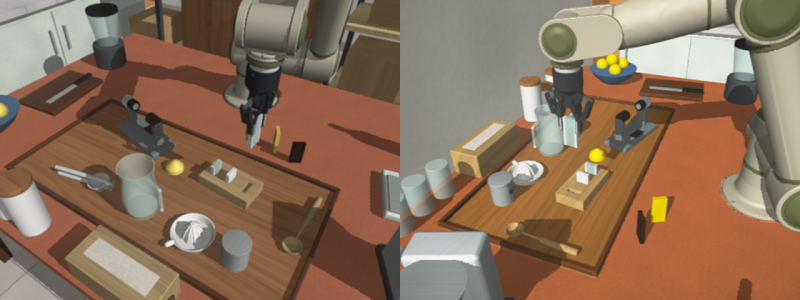

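View pics/wrist6.png

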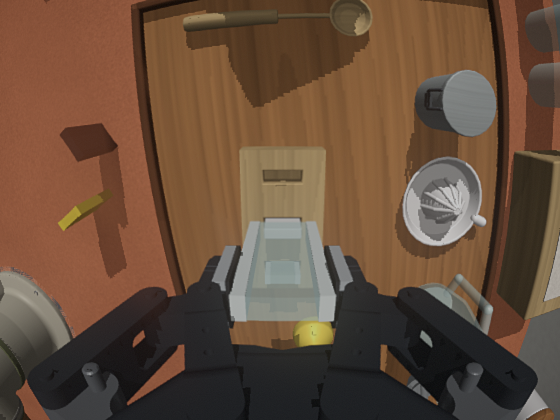

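Request:
{"name": "servo_tool", "arguments": {
  "motion": [
    {"dr":[0.04,-0.01,0.52],"delta_pos":[0,0,0],"hand":0.3},
    {"dr":[0,0,0.52],"delta_pos":[0,0,0],"hand":0.3},
    {"dr":[0,0,0],"delta_pos":[-0.25,0.04,0],"hand":0.3},
    {"dr":[0,0,0],"delta_pos":[-0.5,0.08,0],"hand":0.3},
    {"dr":[0,0,0],"delta_pos":[-0.5,0.08,0],"hand":0.3},
    {"dr":[0,0,0],"delta_pos":[-0.5,0.08,0],"hand":0.3},
    {"dr":[0,0,0],"delta_pos":[-0.5,0.08,0],"hand":0.3},
    {"dr":[0,0,0],"delta_pos":[-0.5,0.08,0],"hand":0.3},
    {"dr":[0,0,0],"delta_pos":[-0.5,0.08,0],"hand":0.3},
    {"dr":[0,0,0],"delta_pos":[-0.5,0.08,0],"hand":0.3},
    {"dr":[0,0,0],"delta_pos":[-0.5,0.08,0],"hand":0.3},
    {"dr":[0,0,0],"delta_pos":[-0.25,0.04,0],"hand":0.3},
    {"dr":[0,0,0],"delta_pos":[0,0,0],"hand":0.3}
  ]
}}

```text
time_s: 11.02
eef_pos: [492.6, -3.7, 247.2]
ee_rot: [-0.002, 0.794, 0.608, -0.004]
force: [-0.6, 0.7, -0.0]
grip_width: 0.463
```

```bash
python3 -c "
from h import *
s,R=st([474,-183,240],-0.278)
c=get_calibration('wrist')
p,d=capture('wrist');cv2.imwrite('pics/wrist7.png',p[:,:,::-1])
"
python3 - <<'E'
from h import *
# heads in meter frame from initial clouds
th=-0.278;ex=np.array([np.cos(th),np.sin(th)]);ey=np.array([-np.sin(th),np.cos(th)])
for n in('scene','side'):
    d=np.load(f'pics/{n}0.npy');P=cloud(n,d)[0];q=P[:,:2]-[474,-183];a=np.c_[q@ex,q@ey,P[:,2]]
    a=a[(abs(a[:,0])<35)&(abs(a[:,1])<125)&(a[:,2]<150)]
    for nm,k in(('lamp',a[:,1]<-20),('recv',a[:,1]>20)):
        b=a[k&(a[:,2]>95)]
        # fit cylinder: x0,z0,r
        from scipy.optimize import least_squares
        for r0 in(19,21.5):
            f=least_squares(lambda p:np.hypot(b[:,0]-p[0],b[:,2]-p[1])-r0,[0,123],loss='soft_l1',f_scale=1.5)
            print(n,nm,len(b),r0,f.x.round(1),round(f.cost,1),'y',np.percentile(b[:,1],[1,50,99]).round(1),'x',np.percentile(b[:,0],[1,99]).round(1),'zmax',np.percentile(b[:,2],99).round(1))
E
```

```text
t 11.03 pos [492.6  -3.7 247.2] yaw y -15.12 zax [-0.008 -0.002 -1.   ] F [-0.6  0.7 -0. ] g 0.463 q [-0.24  0.23  1.56 -0.    1.36  0.02]
tool shift mm [-178.    28.9    7.7]
rot tool (10deg) [-0.0389609   0.02222982  0.08102083]
scene lamp 436 19 [1.000e-01 1.237e+02] 1654.0 y [-103.   -64.2  -41.2] x [-17.8  20.9] zmax 145.6
scene lamp 436 21.5 [ -1.8 121.2] 1930.7 y [-103.   -64.2  -41.2] x [-17.8  20.9] zmax 145.6
scene recv 455 19 [ -0.5 122.2] 1944.5 y [41.5 82.  92.7] x [-16.7  18.6] zmax 143.6
scene recv 455 21.5 [ -2.7 120.1] 2249.0 y [41.5 82.  92.7] x [-16.7  18.6] zmax 143.6
side lamp 337 19 [  0.3 122.6] 1340.9 y [-101.2  -62.9  -40.6] x [-21.2  17.7] zmax 144.0
side lamp 337 21.5 [  2.6 120.4] 1586.4 y [-101.2  -62.9  -40.6] x [-21.2  17.7] zmax 144.0
side recv 358 19 [  1.1 120.8] 1607.9 y [40.3 81.7 92.8] x [-18.9  15.4] zmax 142.4
side recv 358 21.5 [  3.7 119.3] 1870.9 y [40.3 81.7 92.8] x [-18.9  15.4] zmax 142.4
```

View pics/wrist7.png

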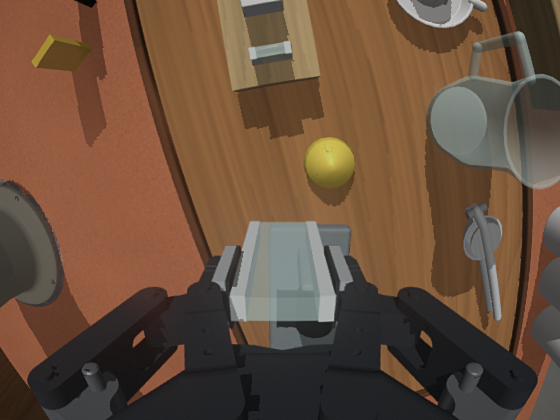

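The head fits put the gap at −41…+41 mm about (474,−183), with the axis at z≈122–123, so beam_mid ≈ (474,−183,123). The wrist view shows the cell still upright at (283,270).

Request:
{"name": "servo_tool", "arguments": {
  "motion": [
    {"dr":[-0.04,0.02,0.08],"delta_pos":[-0.25,0.05,0],"hand":0.3},
    {"dr":[0,0,0],"delta_pos":[-0.5,0.08,0],"hand":0.3},
    {"dr":[0,0,0],"delta_pos":[-0.5,0.08,0],"hand":0.3},
    {"dr":[0,0,0],"delta_pos":[-0.5,0.08,0],"hand":0.3},
    {"dr":[0,0,0],"delta_pos":[-0.5,0.08,0],"hand":0.3},
    {"dr":[0,0,0],"delta_pos":[-0.5,0.08,0],"hand":0.3},
    {"dr":[0,0,0],"delta_pos":[-0.5,0.08,0],"hand":0.3},
    {"dr":[0,0,0],"delta_pos":[-0.25,0.04,0],"hand":0.3},
    {"dr":[0,0,0],"delta_pos":[0,0,0],"hand":0.3},
    {"dr":[0,0,0],"delta_pos":[0,0,0],"hand":0.3}
  ]
}}

```text
time_s: 12.32
eef_pos: [472.1, -183.5, 247.0]
ee_rot: [0.001, 0.797, 0.605, 0.001]
force: [-0.2, -0.1, -1.2]
grip_width: 0.466
```

```bash
python3 -c "
from h import *
s,R=st([474,-183,240],-0.278)
"
```

```text
t 12.32 pos [ 472.1 -183.5  247. ] yaw y -15.61 zax [ 0.003  0.    -1.   ] F [-0.2 -0.1 -1.2] g 0.466 q [-0.6   0.26  1.53  0.    1.35 -0.33]
tool shift mm [1.  1.7 7. ]
rot tool (10deg) [ 0.01428688 -0.00481118  0.03178601]
```

Request:
{"name": "servo_tool", "arguments": {
  "motion": [
    {"dr":[0.01,0,0.03],"delta_pos":[0.02,0.03,0.2],"hand":0.3},
    {"dr":[0,0,0],"delta_pos":[0,0,0.3],"hand":0.3},
    {"dr":[0,0,0],"delta_pos":[0,0,0.3],"hand":0.3},
    {"dr":[0,0,0],"delta_pos":[0,0,0.3],"hand":0.3},
    {"dr":[0,0,0],"delta_pos":[0,0,0.2],"hand":0.3},
    {"dr":[0,0,0],"delta_pos":[0,0,0],"hand":0.3},
    {"dr":[0,0,0],"delta_pos":[0,0,0],"hand":0.3}
  ]
}}

```text
time_s: 13.2
eef_pos: [473.7, -179.8, 175.9]
ee_rot: [-0.002, 0.797, 0.604, 0.0]
force: [0.3, -0.4, -1.0]
grip_width: 0.464
```

```bash
python3 -c "
from h import *
s,R=st([474,-183,125],-0.278)
p,d=capture('scene');q,d=capture('side')
cv2.imwrite('pics/m1.png',np.hstack([cv2.resize(p[60:240,120:300],(400,400)),cv2.resize(q[60:240,240:420],(400,400))])[:,:,::-1])
"
```

```text
t 13.2 pos [ 473.7 -179.8  175.9] yaw y -15.74 zax [-0.002  0.003 -1.   ] F [ 0.3 -0.4 -1. ] g 0.464 q [-0.6   0.33  1.63  0.    1.19 -0.32]
tool shift mm [-3.1  1.2 50.9]
rot tool (10deg) [-0.01347787 -0.01250196  0.01891077]
```

View pics/m1.png

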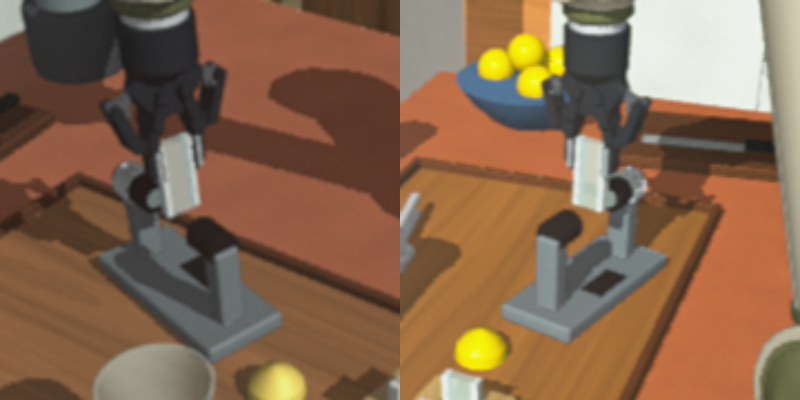

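The cell hangs upright above the gap, between the heads in both views. Lowering it the remaining 51 mm.

Request:
{"name": "servo_tool", "arguments": {
  "motion": [
    {"dr":[-0.01,-0.01,0.02],"delta_pos":[-0.06,0.02,0.2],"hand":0.3},
    {"dr":[0,0,0],"delta_pos":[0,0,0.2],"hand":0.3},
    {"dr":[0,0,0],"delta_pos":[0,0,0.2],"hand":0.3},
    {"dr":[0,0,0],"delta_pos":[0,0,0.2],"hand":0.3},
    {"dr":[0,0,0],"delta_pos":[0,0,0.1],"hand":0.3},
    {"dr":[0,0,0],"delta_pos":[0,0,0],"hand":0.3},
    {"dr":[0,0,0],"delta_pos":[0,0,0],"hand":0.3}
  ]
}}

```text
time_s: 14.18
eef_pos: [473.9, -183.3, 127.9]
ee_rot: [-0.0, 0.798, 0.602, 0.0]
force: [-0.0, -0.0, -2.1]
grip_width: 0.464
```

```bash
python3 -c "
from h import *
s,R=st([474,-183,125],-0.278)
"
```

```text
t 14.18 pos [ 473.9 -183.3  127.9] yaw y -15.96 zax [-0.  0. -1.] F [-0.  -0.  -2.1] g 0.464 q [-0.6   0.38  1.69  0.    1.07 -0.32]
tool shift mm [0.4 0.  2.9]
rot tool (10deg) [-0.00049913 -0.00074517 -0.00342694]
```

Request:
{"name": "servo_tool", "arguments": {
  "motion": [
    {"dr":[0,0,0],"delta_pos":[0,0,0.06],"hand":0.3},
    {"dr":[0,0,0],"delta_pos":[0,0,0],"hand":0.3},
    {"dr":[0,0,0],"delta_pos":[0,0,0],"hand":0.3},
    {"dr":[0,0,0],"delta_pos":[0,0,0],"hand":0.3}
  ]
}}

```text
time_s: 14.68
eef_pos: [474.2, -183.5, 125.3]
ee_rot: [0.001, 0.798, 0.602, 0.0]
force: [0.2, -0.6, -0.8]
grip_width: 0.462
```

```bash
python3 -c "
from h import *
s,R=st([474,-183,125],-0.278);print(abs(s['dq']).max())
ex=R[:,1];ey=R[:,0];O=np.array([474,-183,123.])
ims=[]
for n in('scene','side'):
    p,d=capture(n)
    for o in outline_of(n,'tall_cell')[:4]:
        P=cloud(n,d,o['pixels'])[0];a=(P-O)@np.c_[ex,ey,[0,0,1]]
        if len(a) and np.linalg.norm(np.median(a,0))<80: print(n,o['score'],o['bbox'],np.percentile(a,[3,50,97],axis=0).round(1).tolist())
    P=cloud(n,d)[0];a=(P-O)@np.c_[ex,ey,[0,0,1]];m=(abs(a[:,0])<30)&(abs(a[:,1])<20)&(a[:,2]>-60)&(a[:,2]<0);b=a[m]
    print(n,'cell lower half',len(b),np.percentile(b,[2,50,98],axis=0).round(1).tolist())
    ims.append(cv2.resize(p[60:240,120:300] if n=='scene' else p[60:240,240:420],(400,400)))
cv2.imwrite('pics/m2.png',np.hstack(ims)[:,:,::-1])
c=get_calibration('wrist');p,d=capture('wrist');cv2.imwrite('pics/wrist8.png',p[:,:,::-1])
P,u,v=wcloud(d,c);a=(P-O)@np.c_[ex,ey,[0,0,1]];m=(abs(a[:,0])<19)&(abs(a[:,1])<14)&(a[:,2]>32)&(a[:,2]<55);print('wrist top',np.percentile(a[m],[3,50,97],axis=0).round(1).tolist())
"
```

```text
t 14.68 pos [ 474.2 -183.5  125.3] yaw y -15.96 zax [ 0.001 -0.001 -1.   ] F [ 0.2 -0.6 -0.8] g 0.462 q [-0.6   0.39  1.69  0.    1.06 -0.32]
tool shift mm [ 0.4 -0.3  0.3]
rot tool (10deg) [ 0.00652683  0.00135264 -0.00299818]
0.0011848742498049673
scene 0.72 [193.5, 138.9, 208.3, 171.1] [[-20.6, -3.9, -37.4], [0.9, 4.8, 8.2], [17.9, 7.9, 43.5]]
scene cell lower half 168 [[-20.0, -5.0, -40.3], [7.3, 4.8, -15.8], [18.6, 7.8, -0.2]]
side 0.67 [319.7, 141.4, 330.5, 174.2] [[-20.7, -3.4, -41.1], [-3.4, 4.3, 1.9], [17.1, 9.0, 42.0]]
side cell lower half 164 [[-21.6, -4.8, -42.8], [-7.5, 4.1, -20.8], [13.6, 9.2, -1.1]]
wrist top [[-18.6, -6.8, 32.9], [-0.4, 1.9, 41.7], [17.9, 5.0, 43.1]]
```

View pics/m2.png

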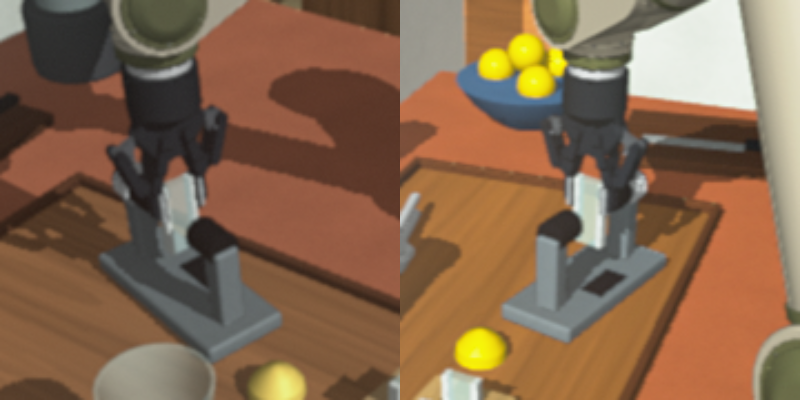

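View pics/wrist8.png

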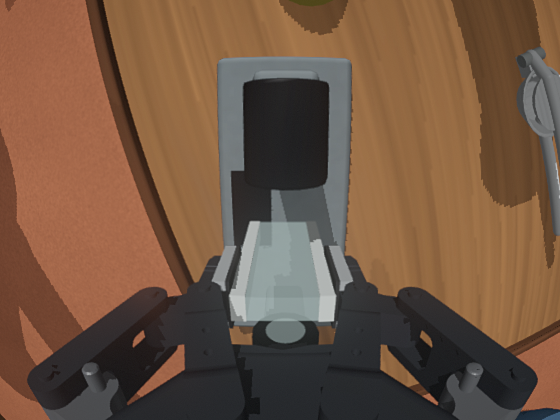

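All three cameras agree that the cell is centred within about 2 mm, upright and clear of the heads. Handing in.

```bash
python3 -c "
from rig import *
print(ticket.finish_job())"
```

```text
the job is handed in; nothing more can be done
None
```

I gripped the tall glass cell by its frosted edges at about 40 N and slid it straight up out of the holder. It is now held upright in the meter's gap, and the job was handed in at about 15 s; no verdict is reported.

- **Position:** The tool ended within 1 mm of its target. The scene, side and wrist depth readings put the cell's centre within about 2 mm of the lamp–receiver line and of the midpoint between the heads. Camera calibration adds about 2 mm of uncertainty.
- **Height:** The cell spans about −42 to +43 mm around the beam line.
- **Angle:** The windows are square to the fitted meter axis, and the tool axis is vertical to about 0.001 rad.
- **Stillness and contact:** The arm was still, and the final force reading was about 1 N. The pictures showed no contact with the meter.
- **Other things:** I saw nothing else moved in the pictures, but I did not re-measure the other plates or bystanders.

None of the checks failed. The only disagreement was 2–3 mm between the wrist camera and the fixed cameras on where the cell stood before the grasp; I aimed between the two.

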